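# Load the ward medicine tray and slide it into the rack

## Robot

A 6-joint arm with a two-finger parallel gripper is mounted at the origin on the work surface. World frame = base frame: x ahead of the robot, y to its left, z up, the work surface at z = 0. Lengths are in m, angles in rad, forces in N, time in s.
With the tool pointing down it reaches from about 0.3 to 0.875 m from the base axis. Payload 6.4 kg.
Tool frame: the origin (TCP) lies between the finger pads; the fingertips stand 22 mm ahead of it and the grasp point (between the pads) lies 3 mm ahead of it; z points along the fingers, y is the line along which they close (so a half turn about z gives the same grasp; the last joint's range is limited). The gripper opens to 85 mm and grips with 20 to 120 N. Pads are 22 mm wide; open, the fingers measure 114 mm over their backs; the gripper's body (76 mm by 85 mm) begins 54 mm behind the grasp point. The pads swing forward as they close: fully open they stand 13 mm farther back than shut.
Start: joints at [-1.483, 0.181, 1.607, -0, 1.354, -0.206], TCP at [0.167, -0.55, 0.253] pointing down, gripper open.
Joint ranges: [-2.99, 2.99], [-0.89, 2.07], [0.3, 2.58], [-1.14, 4.28], [0, 2.63], [-3.12, 3.12]. Speed limits (rad/s): [2.57, 2.57, 3.01, 3.14, 3.14, 3.14].

## Interface

Orientations are given as a unit quaternion [w, x, y, z].
In Python, from bench import ctrl, imaging, workorder gives the robot as it stands.
- The arm moves only by the shell command python3 -m pendant 'ROWS' [OPENING]. ROWS is JSON, a list of rows, each a list of 4 numbers: the shift along the tool's x, y, z in cm, then the turn about the tool's z in degrees. In form: [[dx, dy, dz, roll], ...]. A call has 1 to 12 rows; each row is the pose to reach, as a shift and turn from the pose commanded when the call began, along the tool's axes at that moment; what a row does not reach only later rows make up. A row lasts 1/12 s, in which the tool goes at most 41.7 mm and 7.16 degrees, less where a joint would pass 70% of its speed; a pose out of reach is approached as far as the arm can. A call with a gripper value outside its range is refused whole. OPENING is the opening, from 0 (shut) to 1 (fully open), set as the call begins (- or left out, the last holds). The fingers move at their own pace and stop on an object; the grip force is fixed at half the most. Time passes only in rows, so rows that repeat a pose let the fingers close. It gives the time, the measured TCP pose, the force, the opening and the grip force at its end, in the units of the state.
- ctrl.get_obs(): the state, without advancing time (a new reading comes with each control period).
- imaging.camera(name): name is "scene" or "top" or "wrist"; returns the picture (420x560x3 uint8, red, green, blue); there is no depth.
- imaging.camera_info(name): a dict with "K" (3x3 intrinsics, pixels), "T" (4x4, takes a point from camera to world coordinates); the wrist camera has in their place "tool_from_camera" (4x4, takes a point from camera to tool coordinates, whose origin is the TCP and whose axes are the flange's). Camera axes: x right, y up, looking along -z (the intrinsics and any distortion apply to the point x, -y, -z); pixel columns grow to the right and rows downward; lengths in m; the calibration is good to about 2 mm. A picture is of the moment at which its call begins: read the wrist's pose just before it. camera_info takes no time and is no camera call.
- workorder.hand_in(): hands the job in; it is judged then, once.
The state is a dict: "time_s": time; "q": joint angles; "dq": joint speeds; "joint_efforts": joint torques, N m; "eef_pos": TCP position; "eef_rot": TCP orientation; "wrist_force": force on the tool from outside, world axes, zero at the start; "torque": the same for the moment, N m; "opening": opening from 0.0 (shut) to 1.0 (fully open); "grasp_force": force on a finger pad.
Only numpy, scipy, OpenCV 4.12 (cv2) and the standard library are available. Lean on these libraries where they do the work, as an engineer would, in place of code of your own. Each camera call takes 0.05 s, during which the arm holds its last target. There are 200 camera calls.

## Task

Fetch the orange-capped medicine bottle from the little shelf, lifting it up over the front rail, and stand it upright in the free front part of the yellow tray. Then slide the loaded tray gently along the desk into the empty bottom bay of the black tray rack, handle outwards, until it is fully home against the back stop. Do not drop or tip the bottle, keep the carton lying in the tray, and leave the other bottles, the stapler and the mug where they are.

Things in the scene. Friction and masses are not known exactly. Their poses are not given: they have to be found in the camera images.
- bottle_orange: Amber medicine bottle with an orange cap, a straight cylinder 40 mm in diameter up to 56 mm, short neck, 36 mm diameter cap from 60 to 80 mm; about 0.12 kg. Origin: centre of its underside, z up its axis. The one to fetch. It starts upright on the shelf floor, in any of its three places.
- bottle_white: Amber medicine bottle with a white cap, a straight cylinder 40 mm in diameter up to 56 mm, short neck, 36 mm diameter cap from 60 to 80 mm; about 0.12 kg. Origin: centre of its underside, z up its axis. Bystander; stands on the same shelf, 100 mm between neighbours, order varies.
- bottle_blue: Amber medicine bottle with a blue cap, a straight cylinder 40 mm in diameter up to 56 mm, short neck, 36 mm diameter cap from 60 to 80 mm; about 0.12 kg. Origin: centre of its underside, z up its axis. Bystander; stands on the same shelf, 100 mm between neighbours, order varies.
- shelf: Fixed white shelf, 300 mm wide (y). x points from its open front to its back; origin at desk level under the middle of the bottle row (bottles at x = 0, y about -100, 0, +100 mm). Bottle floor 60 mm above the desk, x -36 to +120 mm. Strips as high as the front rail close its ends at y +-148 mm. Open at front, ends and back, but for two posts at x = 110, y = +-138 mm.
- shelf_rail (a point): Middle of the top edge of the shelf's front retaining rail, a strip along y, 4 mm thick (shelf x -36 to -32 mm), top 85 mm above the desk. Axes as the shelf's.
- shelf_board (a point): Middle of the lower front edge of the upper board: 200 mm above the desk, shelf x = +28 mm. The board is 12 mm thick, runs back to x = +120 mm, with 30 mm high packets on it. Nothing is above the bottles, but a vertical gripper's body would strike this board: lean the tool back from the shelf 23 to 35 degrees (fingers down and into the shelf). Axes as the shelf's.
- tray: Loose yellow open tray, 120 mm (x) by 130 mm (y) by 28 mm high, walls and floor 4 mm, about 0.35 kg, flat on the desk. Origin: centre of its underside. Its front (-x side) carries the blue handle; a carton lies in its back half (+x). The free part for the bottle is around x = -25 mm, y = 0.
- tray_handle (a point): A point in the tray's blue handle: 88 mm in front (tray -x) of the tray's origin, 30 mm above the desk, a good place to grip. The handle is an upright fin 14 mm thick (y), reaching from the tray's front wall (x = -60 mm) to x = -98 mm, from 6 to 44 mm above the desk; rigid part of the tray. Axes as the tray's.
- carton: White and green medicine carton, 34 x 75 x 22 mm, 0.06 kg, lying loose in the tray's back half, centre about x = +33 mm in the tray's frame. Origin: centre of its underside. It stays in the tray.
- rack: Fixed black open-frame tray rack, 138 mm deep (x), 150 wide (y), 166 high, papers on top to 181 mm. x points from its open front to its back. Origin: centre of its footprint, at desk level. Above the bottom bay is a closed grey drawer flush with the front; a vertical gripper on the tray handle would strike it: lean the tool back 23 to 35 degrees (fingers down and towards the rack).
- rack_home (a point): Where the tray's origin lies, at desk level, when the tray is fully home with its back wall against the back stop: rack x = +3 mm. Axes as the rack's. The tray's front wall is then 12 mm inside the rack's front and its handle sticks out 26 mm.
- rack_mouth (a point): Middle of the front opening of the bottom bay, at desk level (rack x = -69 mm). The bay has no floor (the tray slides on the desk), is 138 mm wide between side walls 6 mm thick and 40 mm high (posts above them at the corners), 100 mm clear in height, with a 30 mm high back stop at rack x = +63 mm. Axes as the rack's.
- stapler: Blue and black stapler, 110 x 36 x 38 mm, loose bystander on the desk. Origin: centre of its underside, x along its length.
- mug: White mug, 76 mm in diameter and 85 mm high, handle at its +y side, loose bystander on the desk. Origin: centre of its underside.
Things that resemble listed ones, but are neither listed nor needed, are in the scene too. Leave any green look-alike of the bottle_orange alone. Of the things that look like the tray, take the one that is farthest to the robot's right at the start.

How it is judged:
By the outcome, as a careful person would: the job done as asked, in the order asked, and still so for the second after the job is handed in, with the robot touching nothing.
It also fails if it takes over 72 s, if anything falls off the work surface, if the arm or the gripper's body presses on something with over 40 N, if the wrist force passes 120 N, or if a joint passes its speed limit or range.

## Working session

There is one attempt and no reset: what is moved stays moved. The work goes in short steps, Python scripts to look and compute and a shell command to move; the robot and the scene stay as the last step left them, time stands still between calls to the robot, and variables do not carry over. Pictures are saved under pics/ and viewed, at most 10 in all, crops included, and the job is handed in when it is done.

```bash
mkdir -p pics; ls; python3 - <<'E'
from bench import ctrl, imaging
import cv2, numpy as np
o=ctrl.get_obs();print({k:np.round(v,3).tolist() for k,v in o.items()})
for n in ("scene","top"):
    im=imaging.camera(n);cv2.imwrite(f"pics/{n}0.png",im[...,::-1]);i=imaging.camera_info(n);print(n,{k:np.round(v,4).tolist() if not isinstance(v,str) else v for k,v in i.items()})
print({k:np.round(v,4).tolist() for k,v in imaging.camera_info("wrist").items()})
E
```

```text
pics
{'time_s': 0.0, 'q': [-1.483, 0.182, 1.608, 0.0, 1.354, -0.206], 'dq': [0.0, 0.0, 0.0, -0.0, -0.0, -0.002], 'joint_efforts': [0.003, -44.488, -35.133, -0.0, 0.009, 0.0], 'eef_pos': [0.167, -0.55, 0.252], 'eef_rot': [-0.001, 0.989, 0.146, 0.0], 'wrist_force': [0.295, -0.063, -0.284], 'torque': [0.028, 0.001, 0.019], 'grasp_force': 0.0, 'opening': 0.999}
scene {'K': [[520.7171, 0.0, 280.6605], [0.0, 520.7171, 210.5862], [0.0, 0.0, 1.0]], 'T': [[-0.9834, -0.1755, 0.0468, 0.602], [0.1815, -0.9389, 0.2924, 0.281], [-0.0074, 0.2961, 0.9551, 1.2497], [0.0, 0.0, 0.0, 1.0]]}
top {'K': [[398.4375, 0.0, 278.8734], [0.0, 398.4375, 213.643], [0.0, 0.0, 1.0]], 'T': [[-0.0146, 0.9911, -0.132, 0.4028], [-0.9996, -0.0175, -0.0214, -0.0753], [-0.0235, 0.1316, 0.991, 1.3014], [0.0, 0.0, 0.0, 1.0]]}
{'K': [[325.4833, 0.0, 278.2248], [0.0, 325.4833, 208.7407], [0.0, 0.0, 1.0]], 'tool_from_camera': [[0.0011, 0.949, 0.3152, 0.0797], [1.0, -0.0013, 0.0005, 0.0], [0.0009, 0.3152, -0.949, -0.1211], [0.0, 0.0, 0.0, 1.0]]}
```

View pics/scene0.png

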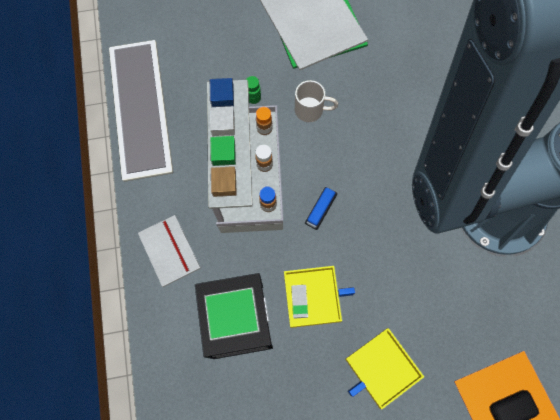

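View pics/top0.png

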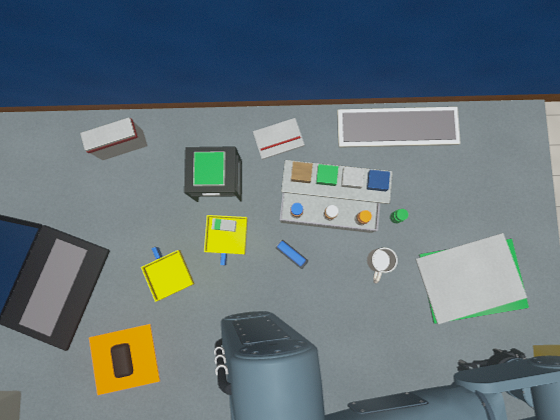

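The scene view shows the orange cap at (263,117), with the look-alike tray at (385,368). In the top view, the orange cap is at (364,216) and the green look-alike is next to it at (400,215). The right-hand yellow tray, which holds the carton, is at (226,235), and the rack is at (213,172). Next I'll check how the pendant handles leaning and measure positions.

```bash
python3 -m pendant --help 2>&1 | head -40; cat > h.py <<'E'
import numpy as np, cv2
from bench import imaging
def ray(n,uv,T=None):
    i=imaging.camera_info(n); K=np.array(i["K"]); T=np.array(i["T"]) if T is None else T
    p=np.linalg.inv(K)@np.array([uv[0],uv[1],1.]); d=T[:3,:3]@np.array([p[0],-p[1],-p[2]])
    return T[:3,3],d/np.linalg.norm(d)
def plane(n,uv,z,T=None):
    o,d=ray(n,uv,T); return o+d*(z-o[2])/d[2]
def tri(rs):
    A=sum(np.eye(3)-np.outer(d,d) for o,d in rs); b=sum((np.eye(3)-np.outer(d,d))@o for o,d in rs)
    return np.linalg.solve(A,b)
def blobs(im,lo,hi,amin=30):
    h=cv2.cvtColor(im,cv2.COLOR_RGB2HSV); m=cv2.inRange(h,lo,hi)
    c,_=cv2.findContours(m,cv2.RETR_EXTERNAL,cv2.CHAIN_APPROX_NONE)
    return sorted([x for x in c if cv2.contourArea(x)>amin],key=cv2.contourArea,reverse=True)
COL=dict(orange=((5,150,120),(18,255,255)),yellow=((24,120,100),(35,255,255)),blue=((100,150,60),(120,255,255)),black=((0,0,0),(180,120,45)))
E
python3 - <<'E'
from h import *
for n in("scene","top"):
    im=cv2.imread(f"pics/{n}0.png")[...,::-1].copy()
    for k in("orange","yellow","blue","black"):
        for c in blobs(im,*COL[k])[:9]:
            (x,y),(w,h),a=cv2.minAreaRect(c); z=dict(orange=.14,yellow=.028,blue=.03,black=0.166)[k]
            if cv2.contourArea(c)<6000 : print(n,k,cv2.contourArea(c),np.round([x,y,w,h,a],1),np.round(plane(n,(x,y),z),3))
E
```

```text
invalid input: not JSON, or not a number
scene orange 3402.0 [506.6 400.   76.9  80.8  66.3] [0.176 0.414 0.14 ]
scene orange 177.5 [263. 116.  18.  14.  90.] [ 0.546 -0.297  0.14 ]
scene yellow 3229.0 [384.2 368.3  62.2  54.7  53.7] [0.381 0.314 0.028]
scene yellow 2816.0 [312.4 296.   56.8  52.1  83.3] [0.507 0.126 0.028]
scene blue 528.0 [221.4  91.8  26.6  21.7  87. ] [ 0.636 -0.444  0.03 ]
scene blue 411.5 [321.1 206.   11.8  38.7  29.7] [ 0.443 -0.086  0.03 ]
scene blue 168.0 [267.  194.5  15.   14.   90. ] [ 0.568 -0.14   0.03 ]
scene blue 99.0 [356.6 388.6   7.   17.   52.1] [0.452 0.344 0.03 ]
scene blue 88.0 [346.5 291.5   7.   15.   90. ] [0.427 0.131 0.03 ]
scene black 4324.5 [459.6 120.4  39.8 161.1  19.7] [ 0.106 -0.188  0.166]
scene black 1681.0 [494.7  29.6  61.7  39.5  85.9] [-0.047 -0.409  0.166]
scene black 910.5 [513.9 409.8  28.4  41.9  65.6] [0.177 0.431 0.166]
scene black 759.5 [542.6  95.8  14.7  75.1  24.7] [-0.102 -0.214  0.166]
scene black 417.0 [422.8 202.9  49.6  13.5  72.6] [ 0.241 -0.011  0.166]
scene black 263.0 [511.7 149.2   9.9  32.6  31. ] [ 0.011 -0.098  0.166]
scene black 217.5 [475.9 210.9   9.4  32.3  35.5] [0.132 0.028 0.166]
scene black 185.5 [493.8 180.5   8.9  26.7  29.7] [ 0.073 -0.033  0.166]
top yellow 1550.0 [166.9 275.3  37.9  43.6  65. ] [0.381 0.311 0.028]
top yellow 1446.5 [225.2 234.2  41.2  37.3   3. ] [0.509 0.126 0.028]
top yellow 52.0 [540.5 350.5  13.    9.    0. ] [ 0.139 -0.837  0.028]
top blue 1614.5 [ 18.  266.5  91.   36.   90. ] [0.416 0.793 0.03 ]
top blue 207.5 [291.2 252.9  30.1   7.8  38.7] [ 0.446 -0.085  0.03 ]
top blue 198.5 [378.5 179.4  19.6  16.7   5.2] [ 0.678 -0.372  0.03 ]
top blue 77.5 [296.5 209.   10.    9.   90. ] [ 0.586 -0.105  0.03 ]
top blue 32.0 [155.6 252.6  11.1   4.1  68.2] [0.453 0.349 0.03 ]
top blue 31.0 [223. 259.  10.   4.  90.] [0.43  0.132 0.03 ]
top black 225.5 [ 20.5 267.5 103.   41.   90. ] [0.411 0.693 0.166]
```

```bash
python3 -m pendant '[[3,-1.5,-0.5,2],[6,-3,-1,4],[10,-5,-2,6],[14,-7,-3,8],[18,-9,-3,10],[22,-11,-3,12],[25,-13,-3,14],[28,-14.5,-3,16],[30,-15.5,-3,17],[32,-16,-3,17],[32,-16,-3,17]]' 1
python3 - <<'E'
from h import *
from bench import ctrl
o=ctrl.get_obs();print(np.round(o['eef_pos'],3),np.round(o['eef_rot'],4),np.round(o['q'],3))
im={n:cv2.imread(f"pics/{n}0.png")[...,::-1].copy() for n in("scene","top")}
# caps (top face 0.14): white by eye region
for nm,uvs,uvt in(("orange",(263,115),(364,215)),("white",(263,153),(331,211)),("blue",(267,193),(296.5,208))):
    print(nm,np.round(tri([ray("scene",uvs),ray("top",uvt)]),3),np.round(plane("scene",uvs,.14),3),np.round(plane("top",uvt,.14),3))
for n,cs in(("scene",blobs(im["scene"],*COL["yellow"])[1]),("top",blobs(im["top"],*COL["yellow"])[1])):
    b=cv2.boxPoints(cv2.minAreaRect(cs)); print(n,[np.round(plane(n,p,.028)[:2],3).tolist() for p in b])
print("rack top", [np.round(plane("top",p,.166)[:2],3).tolist() for p in((187,147),(241,148),(240,193),(186,191))])
print("rack scene", [np.round(plane("scene",p,.166)[:2],3).tolist() for p in((196,283),(262,276),(270,347),(205,357))])
E
```

```text
time_s: 1.02
eef_pos: [0.4288, -0.3019, 0.283]
eef_rot: [-0.001, 1.0, 0.0, 0.0]
wrist_force: [0.2, 0.2, 0.1]
opening: 0.996
grasp_force: 0.0
[ 0.429 -0.302  0.283] [-6.e-04  1.e+00  5.e-04  4.e-04] [-8.410e-01  4.200e-02  1.699e+00  1.000e-03  1.401e+00  7.290e-01]
orange [ 0.547 -0.298  0.145] [ 0.546 -0.299  0.14 ] [ 0.549 -0.299  0.14 ]
white [ 0.563 -0.203  0.14 ] [ 0.562 -0.203  0.14 ] [ 0.563 -0.203  0.14 ]
blue [ 0.571 -0.102  0.151] [ 0.57  -0.105  0.14 ] [ 0.573 -0.102  0.14 ]
scene [[0.563, 0.055], [0.44, 0.063], [0.453, 0.195], [0.572, 0.187]]
top [[0.454, 0.195], [0.574, 0.189], [0.565, 0.056], [0.445, 0.063]]
rack top [[0.758, 0.218], [0.751, 0.058], [0.616, 0.061], [0.625, 0.219]]
rack scene [[0.752, 0.073], [0.613, 0.083], [0.622, 0.228], [0.754, 0.224]]
```

```bash
python3 -m pendant '[[0,0,-4,0],[2,1,-8,0],[4,3,-12,0],[7,5,-15,0],[10,7,-15,0],[13,9,-15,0],[16,11,-15,0],[20,14,-15,0],[24,17,-15,0],[28,20,-15,0],[32,23,-15,0],[36,25,-15,0]]'
python3 -c "
from bench import ctrl;import numpy as np
o=ctrl.get_obs();print(np.round(o['q'],3))"
python3 -m pendant '[[4,3,0,0],[8,6,0,0],[12,9,0,0],[12,9,0,0]]'
python3 -c "
from bench import ctrl;import numpy as np
o=ctrl.get_obs();print(np.round(o['q'],3))"
```

```text
time_s: 2.02
eef_pos: [0.7001, -0.501, 0.3984]
eef_rot: [0.0, 1.0, -0.002, 0.003]
wrist_force: [1.4, -1.8, -3.9]
opening: 1.001
grasp_force: 0.0
[-0.76   0.891  0.309  0.004  1.937  0.817]
time_s: 2.35
eef_pos: [0.7201, -0.5175, 0.3793]
eef_rot: [0.017, 1.0, -0.002, 0.024]
wrist_force: [0.2, -0.5, 0.1]
opening: 0.997
grasp_force: 0.0
[-0.759  0.921  0.298  0.008  1.864  0.818]
```

```bash
python3 -m pendant '[[-1,-4,-2,0],[-1,-8,-3,0],[0,-12,-3,0],[1,-16,-3,0],[2,-20,-3,0],[3,-24,-3,0],[4,-28,-3,0],[5,-32,-3,0],[7,-36,-3,0],[9,-40,-3,0],[10,-44,-3,0],[11,-44.5,-3,0]]'
python3 -m pendant '[[3,0.3,0,0],[6,0.5,0,0],[9,0.8,0,0],[12,1,0,0],[15,1.2,0,0],[18,1.5,0,0],[21,1.8,0,0],[24,2,0,0]]'
python3 -c "
from bench import ctrl;import numpy as np
o=ctrl.get_obs();print(np.round(o['q'],3))"
```

```text
time_s: 3.35
eef_pos: [0.8311, -0.0636, 0.4021]
eef_rot: [0.016, 1.0, 0.002, 0.025]
wrist_force: [0.8, 0.7, 1.2]
opening: 0.995
grasp_force: 0.0
time_s: 4.02
eef_pos: [0.8976, -0.0784, 0.3653]
eef_rot: [0.019, 0.999, -0.001, 0.042]
wrist_force: [-0.7, 0.8, 0.3]
opening: 1.003
grasp_force: 0.0
[-0.212  0.938  0.298 -0.02   1.816  1.356]
```

```bash
cat > s.py <<'E'
from bench import ctrl;import numpy as np
from scipy.spatial.transform import Rotation as R
o=ctrl.get_obs();q=o['eef_rot'];M=R.from_quat([*q[1:],q[0]]).as_matrix()
if __name__=="__main__":
    z=M[:,2];print(np.round(o['q'],3),'lean',np.round(np.degrees(np.arccos(-z[2])),1),'az',np.round(np.degrees(np.arctan2(z[1],z[0])),1),'xaz',np.round(np.degrees(np.arctan2(M[1,0],M[0,0])),1))
E
python3 s.py
python3 -m pendant '[[4,0,-3,0],[8,0,-6,0],[12,0,-9,0],[16,0,-12,0],[20,0,-15,0],[24,0,-18,0],[28,0,-21,0],[32,0,-24,0]]'; python3 s.py
```

```text
[-0.212  0.938  0.298 -0.02   1.816  1.356] lean 5.3 az -24.4 xaz -0.1
time_s: 4.68
eef_pos: [0.8819, -0.0622, 0.4252]
eef_rot: [0.02, 0.998, -0.001, 0.057]
wrist_force: [0.5, 0.6, -0.6]
opening: 0.999
grasp_force: 0.0
[-0.198  0.869  0.298 -0.017  1.855  1.368] lean 6.9 az -19.2 xaz 0.0
```

```bash
python3 -m pendant '[[60,-4,-20,0],[60,-4,-20,0],[60,-4,-20,0],[60,-4,-20,0],[60,-4,-20,0],[60,-4,-20,0],[60,-4,-20,0],[60,-4,-20,0],[60,-4,-20,0],[60,-4,-20,0],[60,-4,-20,0],[60,-4,-20,0]]'; python3 s.py
```

```text
time_s: 5.68
eef_pos: [0.8935, -0.0261, 0.4247]
eef_rot: [0.02, 0.997, -0.001, 0.073]
wrist_force: [0.2, -0.1, -0.5]
opening: 1.002
grasp_force: 0.0
[-0.156  0.871  0.299 -0.018  1.821  1.411] lean 8.7 az -15.5 xaz 0.1
```

```bash
python3 -m pendant '[[60,0,-20,0]]' >/dev/null; python3 s.py;  python3 -m pendant '[[60,0,-20,0],[60,0,-20,0]]'>/dev/null; python3 s.py;python3 -m pendant '[[60,0,-10,0],[60,0,-10,0],[60,0,-10,0]]'; python3 s.py
```

```text
[-0.154  0.868  0.299 -0.015  1.798  1.413] lean 10.2 az -13.5 xaz 0.2
[-0.152  0.86   0.298 -0.01   1.77   1.416] lean 12.3 az -11.5 xaz 0.2
time_s: 6.18
eef_pos: [0.9198, -0.0207, 0.4325]
eef_rot: [0.022, 0.993, 0.0, 0.12]
wrist_force: [-0.3, 0.4, 0.0]
opening: 1.003
grasp_force: 0.0
[-0.149  0.868  0.298 -0.007  1.731  1.42 ] lean 14.0 az -10.2 xaz 0.3
```

```bash

python3 -m pendant '[[60,0,-10,0],[60,0,-10,0]]'>/dev/null
python3 -m pendant '[[60,0,-10,0],[60,0,-10,0]]'>/dev/null
python3 -m pendant '[[60,0,-10,0],[60,0,-10,0]]'>/dev/null
python3 -m pendant '[[60,0,-10,0],[60,0,-10,0]]'>/dev/null
python3 -m pendant '[[60,0,-10,0],[60,0,-10,0]]'>/dev/null
python3 -m pendant '[[60,0,-10,0],[60,0,-10,0]]'>/dev/null
python3 -m pendant '[[60,0,-10,0],[60,0,-10,0]]'; python3 s.py
```

```text
time_s: 7.35
eef_pos: [0.9696, -0.01, 0.4866]
eef_rot: [0.023, 0.972, 0.003, 0.235]
wrist_force: [0.2, -0.7, -0.3]
opening: 1.0
grasp_force: 0.0
[-0.138  0.832  0.298  0.019  1.536  1.432] lean 27.3 az -5.5 xaz 1.0
```

```bash
cat >> s.py <<'E'
def shift(g,roll=0):  # grasp-point target world -> tool shift cm
    return np.round(100*M.T@(np.array(g)-(o['eef_pos']+.003*M[:,2])),1)
E
python3 - <<'E'
from s import *
for g in((.50,-.28,.33),(.49,-.292,.22)): print(shift(g))
E
```

```text
[-49.4  26.5  -6.6]
[-55.3  27.2   2.8]
```

```bash
python3 -m pendant '[[-3,1.5,-0.5,0],[-6,3,-1,0],[-9.5,5,-1.5,0],[-13,7,-2,1],[-16.5,9,-2.5,2],[-20,11,-3,3],[-23.5,13,-3.5,4],[-27,15,-4,5],[-30.5,17,-4.5,6],[-34,19,-5,7],[-37.5,21,-5.5,7],[-41,23,-6,7]]'
python3 - <<'E'
from s import *
for g in((.50,-.28,.33),(.49,-.292,.22)): print(shift(g))
E
python3 s.py
```

```text
time_s: 8.35
eef_pos: [0.5736, -0.2441, 0.3641]
eef_rot: [0.01, 0.97, -0.057, 0.235]
wrist_force: [0.0, -2.2, -0.2]
opening: 1.002
grasp_force: 0.0
[-7.7  4.4 -0.5]
[-13.5   5.8   8.9]
[-0.724 -0.059  1.702  0.302  1.121  0.883] lean 27.2 az -5.7 xaz -6.8
```

```bash
python3 -m pendant '[[-3,1.5,0,0],[-6,3,0.5,0],[-8.5,4.2,2,0],[-11,5,4.5,0],[-13,5.6,7.5,0],[-13.5,5.8,8.9,0],[-13.5,5.8,8.9,0],[-13.5,5.8,8.9,0]]' 0.65
cat > w.py <<'E'
import sys
from s import *; from h import *
T=np.eye(4);T[:3,:3]=M;T[:3,3]=o['eef_pos'];T=T@np.array(imaging.camera_info("wrist")["tool_from_camera"])
def shot(name):
    im=imaging.camera("wrist");cv2.imwrite(f"pics/{name}.png",im[...,::-1]);return im
E
python3 - <<'E'
from w import *
im=shot("w1")
for c in blobs(im,*COL["orange"]): print(cv2.boundingRect(c),cv2.contourArea(c))
E
python3 s.py
```

```text
time_s: 9.02
eef_pos: [0.4895, -0.2909, 0.2226]
eef_rot: [0.009, 0.97, -0.057, 0.234]
wrist_force: [0.5, -0.3, 0.2]
opening: 0.652
grasp_force: 0.0
(264, 177, 50, 54) 2041.5
(28, 181, 29, 47) 211.5
[-0.928 -0.034  1.969  0.437  0.92   0.542] lean 27.2 az -5.7 xaz -6.8
```

View pics/w1.png

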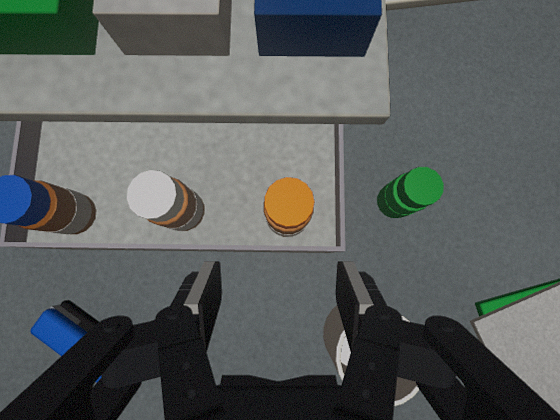

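```bash
python3 - <<'E'
from w import *
p=plane("wrist",(289,203),.14,T); print(p, plane("wrist",(154,195),.14,T),"rail",plane("wrist",(335,249),.085,T),plane("wrist",(100,244),.085,T))
b=p.copy()
print("mouth end strip",plane("wrist",(342,180),.085,T))
for dz in(.19,.155,.107): print(shift((b[0],b[1],dz)))
zh=M[:,2]
for k in(.06,.0): print('along',shift(np.array([b[0],b[1],.105])-k*zh))
E
```

```text
[ 0.54431528 -0.30500592  0.14      ] [ 0.56124429 -0.20944576  0.14      ] rail [ 0.50900194 -0.34215294  0.085     ] [ 0.53655607 -0.13962024  0.085     ]
mouth end strip [ 0.56886455 -0.35691738  0.085     ]
[3.4 0.8 5.2]
[1.8 0.8 8.4]
[-0.4  0.8 12.6]
along [-0.5  0.8  6.8]
along [-0.5  0.8 12.8]
```

```bash
python3 -m pendant '[[-0.2,0.4,2,0],[-0.4,0.7,4,0],[-0.4,0.7,6,0],[-0.4,0.7,7,0],[-0.4,0.7,7,0],[-0.4,0.7,7,0]]' 
python3 - <<'E'
from w import *
im=shot("w2")
for c in blobs(im,*COL["orange"],300): print(cv2.boundingRect(c),cv2.contourArea(c),cv2.fitEllipse(cv2.convexHull(c)))
E
python3 s.py
```

```text
time_s: 9.57
eef_pos: [0.5177, -0.3006, 0.1594]
eef_rot: [0.009, 0.97, -0.056, 0.235]
wrist_force: [-0.0, 0.1, 0.8]
opening: 0.652
grasp_force: 0.0
(245, 202, 70, 71) 3767.0 ((279.294921875, 237.07278442382812), (69.50374603271484, 70.70922088623047), 3.7301039695739746)
(104, 198, 40, 65) 320.5 ((111.45113372802734, 229.91831970214844), (61.1572151184082, 66.25794219970703), 40.13201141357422)
[-0.893  0.127  1.95   0.482  0.779  0.496] lean 27.2 az -5.7 xaz -6.8
```

View pics/w2.png

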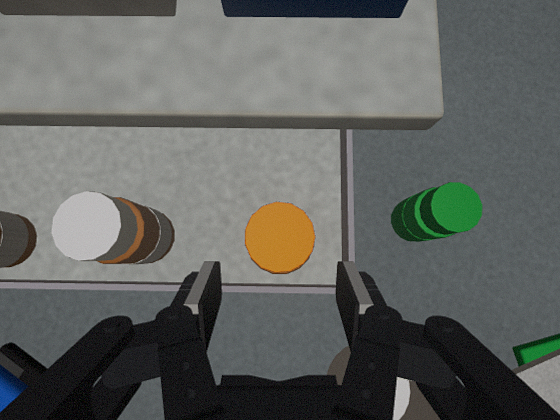

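```bash
python3 - <<'E'
from w import *
p=plane("wrist",(279.5,237),.14,T); print(p, shift((p[0],p[1],.105)))
E
```

```text
[ 0.54422887 -0.30474925  0.14      ] [-0.1  0.1  5.8]
```

```bash
python3 -m pendant '[[0,0.1,1.5,0],[0,0.1,3,0],[0,0.1,4.5,0],[0,0.1,5.7,0],[0,0.1,5.7,0],[0,0.1,5.7,0]]' 
python3 -m pendant '[[0,0,0,0],[0,0,0,0],[0,0,0,0],[0,0,0,0],[0,0,0,0],[0,0,0,0],[0,0,0,0],[0,0,0,0]]' 0
python3 - <<'E'
from s import *
print(o['wrist_force'],np.round(100*M.T@np.array([0,0,.1]),2),np.round(100*M.T@np.array([-.10,0,0.]),2))
E
```

```text
time_s: 10.12
eef_pos: [0.543, -0.3042, 0.1084]
eef_rot: [0.009, 0.97, -0.057, 0.235]
wrist_force: [-0.1, 0.1, 0.2]
opening: 0.651
grasp_force: 0.0
time_s: 10.78
eef_pos: [0.5434, -0.3048, 0.1093]
eef_rot: [0.01, 0.97, -0.057, 0.235]
wrist_force: [-3.2, 2.0, 7.2]
opening: 0.451
grasp_force: 60.4
[-3.18295241  1.95221032  7.16862589] [ 4.58 -0.07 -8.89] [-8.83  1.15 -4.55]
```

```bash
python3 -m pendant '[[0.3,0,-0.5,0],[0.7,0,-1.3,0],[1.2,0,-2.4,0],[1.9,0,-3.7,0],[2.6,0,-5.1,0],[3.3,0,-6.5,0],[4,0,-7.8,0],[4.6,0,-8.9,0],[5,0,-9.7,0],[5.3,0,-10.3,0],[5.3,0,-10.3,0],[5.3,0,-10.3,0]]' 
python3 - <<'E'
from s import *
for g in((.483,.125,.225),(.483,.125,.13),(.51,-.28,.225)): print(shift(g))
E
```

```text
time_s: 11.78
eef_pos: [0.5428, -0.305, 0.2232]
eef_rot: [0.009, 0.97, -0.057, 0.234]
wrist_force: [-0.0, -0.2, -1.5]
opening: 0.451
grasp_force: 60.3
[ -9.8 -42.   -5.1]
[-14.1 -41.9   3.4]
[-3.1 -2.1 -2.1]
```

```bash
python3 -m pendant '[[-0.3,-0.5,-0.2,0],[-0.7,-1.5,-0.4,0],[-1.2,-3,-0.7,0],[-1.7,-5,-1,0],[-2.3,-7.5,-1.3,0],[-2.9,-10.3,-1.6,0],[-3.5,-13.2,-1.9,0],[-4.2,-16.2,-2.2,0],[-4.9,-19.2,-2.5,0],[-5.6,-22.2,-2.8,0],[-6.2,-25.2,-3.1,0],[-6.8,-28.2,-3.4,0]]' >/dev/null
python3 -m pendant '[[-0.6,-3,-0.3,0],[-1.2,-6,-0.6,0],[-1.8,-8.6,-0.9,0],[-2.3,-10.7,-1.2,0],[-2.7,-12.3,-1.5,0],[-3,-13.3,-1.7,0],[-3,-13.7,-1.7,0],[-3,-13.8,-1.7,0],[-3,-13.8,-1.7,0]]'
python3 - <<'E'
from w import *
im=shot("w3")
for k in("yellow","blue"):
  for c in blobs(im,*COL[k],300): print(k,cv2.boundingRect(c),cv2.contourArea(c))
print(shift((.483,.127,.12)))
E
python3 s.py
```

```text
time_s: 13.53
eef_pos: [0.4808, 0.1249, 0.2273]
eef_rot: [0.009, 0.971, -0.057, 0.234]
wrist_force: [0.5, -0.4, -1.3]
opening: 0.45
grasp_force: 60.4
yellow (215, 191, 126, 78) 7365.0
yellow (18, 312, 117, 87) 983.5
yellow (135, 378, 42, 42) 870.0
blue (441, 253, 102, 74) 2855.0
blue (46, 308, 47, 45) 1255.0
blue (528, 104, 32, 51) 1110.5
[-4.7 -0.1  9.3]
[ 0.057 -0.244  2.143 -0.1    0.777  1.799] lean 27.1 az -5.6 xaz -6.9
```

View pics/w3.png

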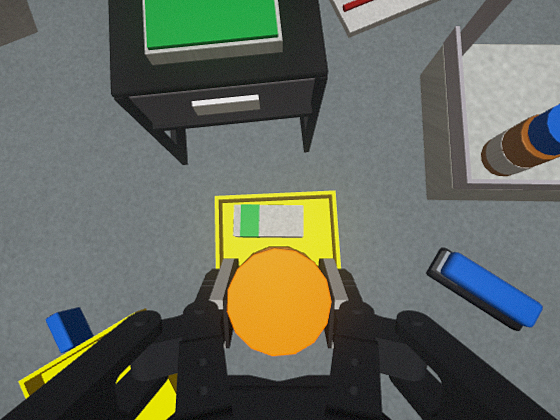

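```bash
python3 - <<'E'
from w import *
P=lambda uv,z:plane("wrist",uv,z,T)
a,b=P((215,197),.028),P((336,191),.028); print("tray back",a,b,np.linalg.norm(a-b))
y=(a-b)/np.linalg.norm(a-b); x=np.array([y[1],-y[0],0]); c=(a+b)/2-.06*x
print("yaw",np.degrees(np.arctan2(x[1],x[0])),"centre",c)
t=c-.025*x; print("target",t,shift((t[0],t[1],.13)),shift((t[0],t[1],.053)),shift((t[0],t[1],.07)))
print("feet",P((185,164),0),P((307,152),0), "front top", P((112,95),.166),P((326,74),.166))
E
```

```text
tray back [0.56979308 0.18448067 0.028     ] [0.56128375 0.05430022 0.028     ] 0.13045826040922692
yaw -3.7398578929978052 centre [0.50566619 0.12330403 0.028     ]
target [0.48071943 0.1249347  0.028     ] [-4.5  0.1  8.4] [-8.   0.1 15.2] [-7.2  0.1 13.7]
feet [0.61948585 0.22166142 0.        ] [0.61727567 0.07639087 0.        ] front top [0.6189129  0.22275031 0.166     ] [0.61684751 0.07638533 0.166     ]
```

```bash
python3 -m pendant '[[-0.5,0.1,0.9,0],[-1.2,0.1,2.2,0],[-2.2,0.1,4.2,0],[-3.3,0.1,6.4,0],[-4.4,0.1,8.5,0],[-5.4,0.1,10.4,0],[-6.3,0.1,12,0],[-7,0.1,13.3,0],[-7.5,0.1,14.2,0],[-7.8,0.1,14.8,0],[-8,0.1,15.1,0],[-8,0.1,15.1,0]]' 
python3 -m pendant '[[-0.1,0,0.1,0],[-0.1,0,0.2,0],[-0.1,0,0.3,0],[-0.1,0,0.3,0],[-0.1,0,0.3,0]]' 
```

```text
time_s: 14.58
eef_pos: [0.4787, 0.1251, 0.0564]
eef_rot: [0.009, 0.971, -0.057, 0.234]
wrist_force: [-0.4, 0.2, -1.1]
opening: 0.45
grasp_force: 60.4
time_s: 15.0
eef_pos: [0.4797, 0.1257, 0.0543]
eef_rot: [0.009, 0.97, -0.057, 0.235]
wrist_force: [0.1, 0.2, -1.3]
opening: 0.455
grasp_force: 60.4
```

```bash
python3 -m pendant '[[0,0,0.1,0],[-0.1,0,0.2,0],[-0.1,0,0.2,0]]'
```

```text
time_s: 15.25
eef_pos: [0.4805, 0.1258, 0.0532]
eef_rot: [0.009, 0.97, -0.056, 0.236]
wrist_force: [-11.8, -0.3, 20.5]
opening: 0.447
grasp_force: 63.3
```

```bash
python3 -m pendant '[[0.1,0,-0.1,0],[0.1,0,-0.1,0]]'
python3 -m pendant '[[0,0,0,0],[0,0,0,0],[0,0,0,0],[0,0,0,0],[0,0,0,0]]' 0.62
python3 -m pendant '[[0,0,-0.6,0],[0,0,-1.5,0],[0,0,-3,0],[0,0,-5,0],[0,0,-7.5,0],[0,0,-10,0],[0,0,-12,0],[0,0,-13,0],[0,0,-13,0]]'
python3 - <<'E'
from w import *
im=shot("w4")
E
python3 s.py
```

```text
time_s: 15.42
eef_pos: [0.4803, 0.1257, 0.0535]
eef_rot: [0.009, 0.97, -0.057, 0.235]
wrist_force: [0.4, -0.2, -0.8]
opening: 0.451
grasp_force: 60.4
time_s: 15.83
eef_pos: [0.4799, 0.1256, 0.0529]
eef_rot: [0.009, 0.97, -0.057, 0.234]
wrist_force: [0.2, -0.1, -0.1]
opening: 0.619
grasp_force: 0.0
time_s: 16.58
eef_pos: [0.4215, 0.1318, 0.1715]
eef_rot: [0.008, 0.97, -0.057, 0.237]
wrist_force: [-0.1, -0.5, 0.7]
opening: 0.621
grasp_force: 0.0
[ 0.091 -0.302  2.316 -0.138  0.663  1.868] lean 27.3 az -5.4 xaz -6.9
```

View pics/w4.png

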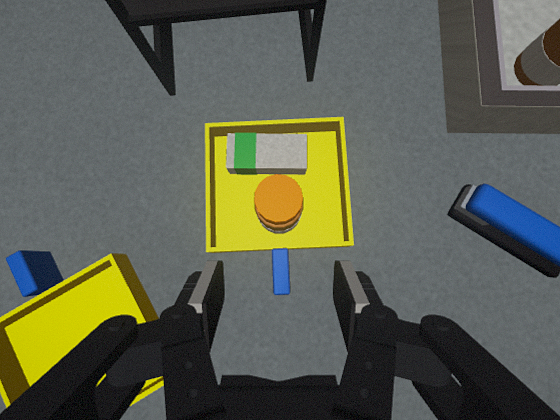

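```bash
python3 - <<'E'
from w import *
P=lambda uv,z:np.round(plane("wrist",uv,z,T),4)
print("tray FL,FR,BL,BR",P((206,252),.028),P((354,246),.028),P((206,124),.028),P((345,118),.028))
print("handle tip,root",P((281.5,294),.044),P((280,249),.044))
print("feet L",P((169,95),0),P((175,95),0),"R",P((307,81),0),P((313,81),0),"other tray",P((117,254),.028))
im=cv2.imread("pics/w4.png"); c=im[20:110,130:360]; cv2.imwrite("pics/w4c.png",cv2.resize(c,None,fx=3.4,fy=3.4,interpolation=cv2.INTER_CUBIC))
E
```

```text
tray FL,FR,BL,BR [0.4507 0.1931 0.028 ] [0.4412 0.0638 0.028 ] [0.5688 0.1838 0.028 ] [0.5594 0.0545 0.028 ]
handle tip,root [0.4094 0.1313 0.044 ] [0.4455 0.1284 0.044 ]
feet L [0.618  0.2251 0.    ] [0.6173 0.2188 0.    ] R [0.6165 0.0807 0.    ] [0.6158 0.0745 0.    ] other tray [0.4579 0.2711 0.028 ]
```

View pics/w4c.png

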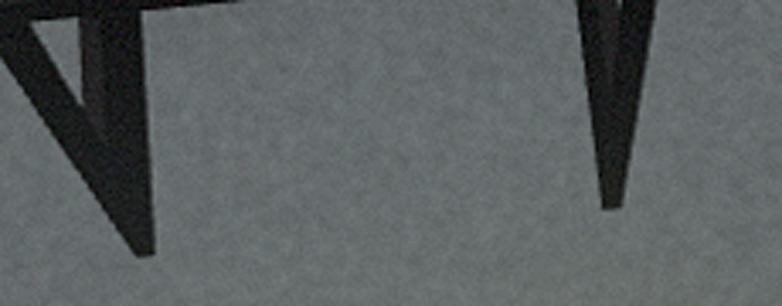

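```bash
python3 - <<'E'
from s import *
for g in((.45,.15,.35),(.60,.27,.50),(.78,.42,.52)): print(shift(g))
E
```

```text
[ 10.6  -2.3 -15. ]
[ 29.4 -16.1 -22. ]
[ 44.6 -33.1 -16.2]
```

```bash
python3 -m pendant '[[2,-0.5,-3,0],[4.5,-1,-6.5,0],[7.5,-1.6,-10,0],[10.6,-2.3,-13.5,0],[13.5,-4.5,-15.5,0],[16.5,-7,-17,0],[19.5,-9.5,-18.5,0],[22.5,-12,-19.5,0],[25.5,-14,-20.5,0],[28,-16,-21,0],[31,-19,-21,0],[33,-21.5,-20.5,0]]' >/dev/null
python3 -m pendant '[[3,-3,1,0],[6,-6,2,0],[9,-9,3,0],[11,-11,4,0],[11,-12,4,0],[14,-14,4,0],[17,-16,4,0],[20,-17,4,0]]' ; python3 s.py
```

```text
time_s: 18.3
eef_pos: [0.8181, 0.4423, 0.5184]
eef_rot: [0.004, 0.969, -0.053, 0.24]
wrist_force: [1.6, 0.2, -0.4]
opening: 0.621
grasp_force: 0.0
[ 0.442  0.792  0.303 -0.232  1.616  2.061] lean 27.8 az -4.2 xaz -6.5
```

```bash

python3 -m pendant '[[40,-35,15,0],[40,-35,15,0]]'>/dev/null; python3 s.py
python3 -m pendant '[[40,-35,15,0],[40,-35,15,0]]'>/dev/null; python3 s.py
python3 -m pendant '[[40,-35,15,0],[40,-35,15,0]]'; python3 s.py
```

```text
[ 0.443  0.813  0.298 -0.23   1.551  2.071] lean 30.3 az -1.6 xaz -7.0
[ 0.446  0.841  0.299 -0.228  1.494  2.079] lean 31.7 az 0.2 xaz -7.1
time_s: 18.8
eef_pos: [0.8683, 0.4756, 0.4751]
eef_rot: [-0.023, 0.957, -0.048, 0.286]
wrist_force: [-0.1, -0.5, -0.0]
opening: 0.622
grasp_force: 0.0
[ 0.449  0.864  0.299 -0.226  1.44   2.087] lean 33.3 az 1.8 xaz -7.2
```

```bash
python3 - <<'E'
from s import *
for g in((.62,.29,.42),(.40,.15,.25),(.355,.13,.13)): print(shift(g))
E
```

```text
[-21.7  20.8  -9.6]
[-47.8  37.7  -7.8]
[-57.9  40.9  -0.2]
```

```bash
python3 -m pendant '[[-2.5,2.3,-1.2,0],[-5,4.7,-2.4,0],[-7.7,7.2,-3.6,-1],[-10.4,9.8,-4.8,-2],[-13,12.4,-6,-3],[-15.7,15,-7.2,-4],[-18.5,17.5,-8.4,-5],[-21.5,20.4,-9.4,-6],[-25,22.5,-9.4,-6.5],[-28,24.5,-9,-6.5],[-31,26.5,-8.7,-6.5],[-34,28.5,-8.5,-6.5]]' ; python3 s.py
python3 - <<'E'
from s import *
for g in((.40,.15,.25),(.355,.13,.13)): print(shift(g))
E
```

```text
time_s: 19.8
eef_pos: [0.5136, 0.2251, 0.3406]
eef_rot: [-0.007, 0.958, 0.007, 0.286]
wrist_force: [-0.3, -0.5, -0.2]
opening: 0.619
grasp_force: 0.0
[ 0.272 -0.236  1.935 -0.17   0.882  1.899] lean 33.3 az 1.8 xaz 0.6
[-14.5   7.4   0.9]
[-24.9   9.5   8.4]
```

```bash
python3 -m pendant '[[-3.5,2,0.2,0],[-7,4,0.4,0],[-10.5,6,0.6,0],[-14.5,7.4,0.9,0],[-17.5,8.2,2.5,0],[-20.5,9,4.5,0],[-23,9.4,6.8,0],[-24.9,9.5,8.4,0],[-24.9,9.5,8.4,0],[-24.9,9.5,8.4,0]]' ; python3 s.py
python3 - <<'E'
from w import *
im=shot("w5")
for c in blobs(im,*COL["blue"],150): print(cv2.boundingRect(c),cv2.boxPoints(cv2.minAreaRect(c)).round(1).tolist())
E
```

```text
time_s: 20.63
eef_pos: [0.3552, 0.1304, 0.134]
eef_rot: [-0.007, 0.958, 0.006, 0.286]
wrist_force: [0.5, 0.5, 0.4]
opening: 0.619
grasp_force: 0.0
[ 0.038 -0.537  2.574 -0.008  0.524  1.601] lean 33.2 az 1.8 xaz 0.6
(489, 139, 71, 75) [[485.70001220703125, 164.1999969482422], [507.29998779296875, 133.10000610351562], [579.5999755859375, 183.3000030517578], [558.0, 214.39999389648438]]
(271, 174, 20, 49) [[270.0, 220.6999969482422], [273.70001220703125, 173.5], [291.20001220703125, 174.89999389648438], [287.5, 222.0]]
(0, 144, 23, 45) [[-2.799999952316284, 145.8000030517578], [16.5, 142.89999389648438], [23.100000381469727, 186.1999969482422], [3.799999952316284, 189.10000610351562]]
```

View pics/w5.png

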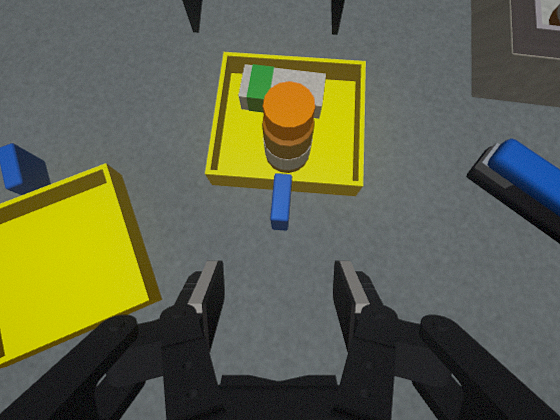

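```bash
python3 - <<'E'
from w import *
P=lambda uv,z:np.round(plane("wrist",uv,z,T),4)
a,b=P((280,220),.044),P((283,175),.044);print(a,b, "front wall",P((206,175),.028),P((362,187),.028))
print("feet",P((196,32),0),P((336,34),0))
u=(b-a)/np.linalg.norm(b-a); g=a+.007*u; g[2]=.032; print(g,shift(g))
E
```

```text
[0.4097 0.1309 0.044 ] [0.4454 0.1291 0.044 ] front wall [0.4506 0.1928 0.028 ] [0.4419 0.0648 0.028 ]
feet [0.6197 0.2222 0.    ] [0.6183 0.0765 0.    ]
[0.41669112 0.13054751 0.032     ] [-0.5  0.2 11.6]
```

```bash
python3 -m pendant '[[-0.3,0.2,2.5,0],[-0.5,0.2,5.5,0],[-0.5,0.2,8,0],[-0.5,0.2,10,0],[-0.5,0.2,11.2,0],[-0.5,0.2,11.5,0],[-0.5,0.2,11.5,0],[-0.5,0.2,11.5,0]]';python3 s.py
```

```text
time_s: 21.35
eef_pos: [0.4144, 0.1307, 0.0358]
eef_rot: [-0.007, 0.958, 0.007, 0.287]
wrist_force: [-1.0, 0.4, -0.5]
opening: 0.621
grasp_force: 0.0
[0.03  0.053 2.463 0.03  0.044 1.557] lean 33.3 az 1.9 xaz 0.6
```

```bash
python3 -m pendant '[[0,0,0,0],[0,0,0,0],[0,0,0,0],[0,0,0,0]]' 0.3;  python3 -m pendant '[[0,0,0,0],[0,0,0,0],[0,0,0,0],[0,0,0,0],[0,0,0,0],[0,0,0,0]]' 0
python3 s.py; python3 - <<'E'
from w import *
im=shot("w6")
P=lambda uv,z:np.round(plane("wrist",uv,z,T),4)
m=blobs(im,*COL["yellow"],150); print([(cv2.boundingRect(c),cv2.contourArea(c)) for c in m])
E
```

```text
time_s: 21.68
eef_pos: [0.4147, 0.1306, 0.036]
eef_rot: [-0.007, 0.958, 0.007, 0.287]
wrist_force: [0.0, 0.3, 0.0]
opening: 0.302
grasp_force: 0.0
time_s: 22.18
eef_pos: [0.4148, 0.1304, 0.0358]
eef_rot: [-0.007, 0.958, 0.007, 0.287]
wrist_force: [-4.6, -1.8, 10.0]
opening: 0.155
grasp_force: 59.4
[0.029 0.053 2.463 0.03  0.042 1.557] lean 33.4 az 1.8 xaz 0.6
[((146, 20, 270, 208), 50238.5), ((0, 274, 27, 146), 1873.0)]
```

View pics/w6.png

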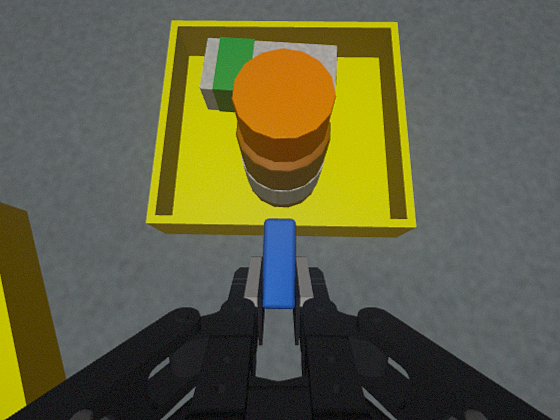

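```bash
python3 - <<'E'
from w import *
P=lambda uv,z:plane("wrist",uv,z,T)
bl,br,fl,fr=[P(q,.028) for q in((172,21),(397,23),(147,224),(416,229))]
print(bl,br,fl,fr)
for l,r in((bl,br),(fl,fr)): d=l-r; print("yaw",np.degrees(np.arctan2(-d[0],d[1])),np.linalg.norm(d))
print("centre",(bl+br+fl+fr)/4)
ry=np.radians(-.7); rx=np.array([np.cos(ry),np.sin(ry),0]); mouth=np.array([.6175,.1493,0])
home=mouth+.072*rx; print("home",home)
d=home-(bl+br+fl+fr)/4; d[2]=0
print("shift total",100*M.T@d, "y align only",100*M.T@np.array([-.0,d[1]+.0015,0]), "per +1cm rx",M.T@rx, "1mm up",M.T@[0,0,.1])
E
```

```text
[0.56771975 0.19462907 0.028     ] [0.56726209 0.06486885 0.028     ] [0.44735108 0.19441753 0.028     ] [0.446918   0.06500723 0.028     ]
yaw -0.20208030294418428 0.12976103359588792
yaw -0.1917433898345971 0.12941102809861443
centre [0.50731273 0.12973067 0.028     ]
home [0.68949463 0.14842038 0.        ]
shift total [15.22554365 -1.56398069 10.05645406] y align only [ 0.01720904 -2.01858981  0.03523553] per +1cm rx [0.83469221 0.02893506 0.54995607] 1mm up [ 0.05503984 -0.00098803 -0.08348437]
```

```bash
python3 -m pendant '[[0.1,-0.1,0.07,0],[0.2,-0.3,0.13,0],[0.4,-0.6,0.26,0],[0.6,-0.9,0.4,0],[0.8,-1.2,0.53,0],[1,-1.5,0.66,0],[1.2,-1.8,0.79,0],[1.4,-2,0.92,0],[1.6,-2.1,1.05,0],[1.7,-2.1,1.12,0],[1.7,-2.1,1.12,0],[1.7,-2.1,1.12,0]]'
python3 - <<'E'
from w import *
im=shot("w7")
cv2.imwrite("pics/t7.png",imaging.camera("top")[...,::-1])
c=max(blobs(im,*COL["yellow"],150),key=cv2.contourArea); print(cv2.boundingRect(c))
t=cv2.imread("pics/t7.png")[130:290,130:330]; s=im[:,:,::-1]
cv2.imwrite("pics/c7.png",cv2.hconcat([cv2.resize(t,(400,320),interpolation=cv2.INTER_CUBIC),cv2.resize(s,(400,300)).__class__ and cv2.copyMakeBorder(cv2.resize(s,(400,300)),0,20,0,0,cv2.BORDER_CONSTANT)]))
E
python3 s.py
```

```text
time_s: 23.23
eef_pos: [0.4342, 0.1515, 0.0358]
eef_rot: [-0.007, 0.958, 0.006, 0.287]
wrist_force: [-8.8, -3.0, 15.8]
opening: 0.152
grasp_force: 60.5
(146, 20, 271, 211)
[ 0.103  0.111  2.396 -0.635  0.068  2.283] lean 33.3 az 1.7 xaz 0.6
```

View pics/c7.png

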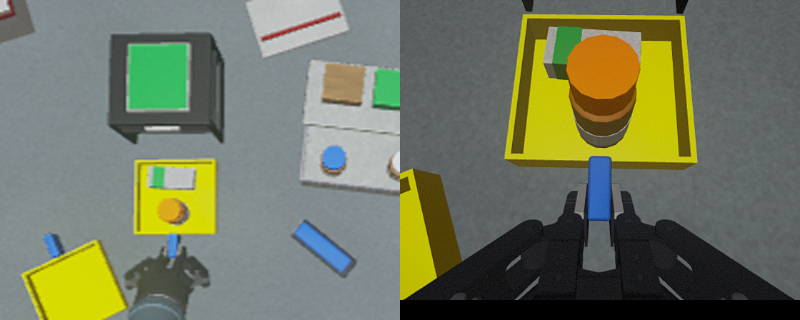

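```bash
python3 - <<'E'
from w import *
im=cv2.imread("pics/w7.png"); g=im.max(2)
for r in(2,5,8,11,14): 
    d=np.where(g[r]<50)[0]; d=d[(d>120)&(d<460)]; print(r,[ (int(s[0]),int(s[-1])) for s in np.split(d,np.where(np.diff(d)>2)[0]+1) if len(s)>1])
P=lambda uv,z:np.round(plane("wrist",uv,z,T),4)
print("tray back",P((172,21),.028),P((397,23),.028))
for u,r in((171,14),(189,14),(386,14),(403,14)): print(P((u,r),0))
E
```

```text
2 [(171, 185), (386, 402)]
5 [(173, 185), (386, 400)]
8 [(174, 185), (387, 399)]
11 [(175, 184), (387, 398)]
14 [(176, 184), (387, 397)]
tray back [0.5869 0.2155 0.028 ] [0.5864 0.086  0.028 ]
[0.6206 0.2288 0.    ]
[0.6207 0.2164 0.    ]
[0.6216 0.0812 0.    ]
[0.6217 0.0697 0.    ]
```

```bash
python3 -m pendant '[[0.1,0,0.02,0],[0.3,0,0.15,0],[0.7,0,0.41,0],[1.2,0.05,0.74,0],[1.8,0.05,1.14,0],[2.4,0.1,1.53,0],[3,0.1,1.93,0],[3.6,0.1,2.32,0],[4.2,0.15,2.72,0],[4.7,0.15,3.05,0],[5,0.15,3.25,0],[5,0.15,3.25,0]]'; python3 s.py
```

```text
time_s: 24.33
eef_pos: [0.4944, 0.1513, 0.0359]
eef_rot: [-0.007, 0.958, 0.007, 0.287]
wrist_force: [1.6, 0.5, -1.2]
opening: 0.151
grasp_force: 58.4
[ 0.084  0.213  2.264 -0.332  0.088  1.963] lean 33.3 az 1.8 xaz 0.6
```

```bash
python3 -m pendant '[[0.2,0,0.13,0],[0.6,0,0.4,0],[1.1,0.05,0.73,0],[1.8,0.05,1.19,0],[2.6,0.1,1.71,0],[3.4,0.1,2.24,0],[4.2,0.15,2.77,0],[5,0.15,3.3,0],[5.8,0.15,3.82,0],[6.5,0.2,4.29,0],[7,0.2,4.62,0],[7.2,0.2,4.75,0]]'; 
python3 -m pendant '[[0.2,0,0.13,0],[0.3,0,0.2,0],[0.3,0,0.2,0]]';python3 s.py
```

```text
time_s: 25.33
eef_pos: [0.5806, 0.1508, 0.0359]
eef_rot: [-0.007, 0.958, 0.007, 0.287]
wrist_force: [-13.5, -1.8, 17.7]
opening: 0.154
grasp_force: 61.6
time_s: 25.58
eef_pos: [0.5838, 0.151, 0.0359]
eef_rot: [-0.007, 0.958, 0.007, 0.287]
wrist_force: [-6.1, -0.3, 8.9]
opening: 0.152
grasp_force: 60.2
[ 0.066  0.351  2.062 -0.126  0.148  1.741] lean 33.3 az 1.8 xaz 0.6
```

```bash
python3 -m pendant '[[0.2,0,0.13,0],[0.4,0,0.26,0],[0.6,0,0.4,0],[0.8,0,0.53,0],[0.9,0,0.59,0],[0.9,0,0.59,0]]'; 
python3 -m pendant '[[0.1,0,0.06,0],[0.1,0,0.06,0],[0.1,0,0.06,0]]'; python3 -m pendant '[[0.1,0,0.06,0],[0.1,0,0.06,0],[0.1,0,0.06,0]]'
```

```text
time_s: 26.08
eef_pos: [0.5945, 0.1512, 0.0359]
eef_rot: [-0.007, 0.958, 0.007, 0.287]
wrist_force: [-6.0, 0.3, 8.7]
opening: 0.149
grasp_force: 60.2
time_s: 26.33
eef_pos: [0.5954, 0.1512, 0.0359]
eef_rot: [-0.007, 0.958, 0.007, 0.286]
wrist_force: [-7.9, 0.1, 10.7]
opening: 0.15
grasp_force: 60.4
time_s: 26.58
eef_pos: [0.5965, 0.1512, 0.0359]
eef_rot: [-0.007, 0.958, 0.007, 0.286]
wrist_force: [-8.2, -0.1, 11.2]
opening: 0.151
grasp_force: 60.7
```

Tray back should be at about 0.749, so I'll continue in small steps until I feel the stop.

```bash
python3 -m pendant '[[0.1,0,0.06,0],[0.2,0,0.13,0],[0.2,0,0.13,0]]' | sed -n '2p;4p'; python3 -m pendant '[[0.1,0,0.06,0],[0.2,0,0.13,0],[0.2,0,0.13,0]]'| sed -n '2p;4p'
```

```text
eef_pos: [0.5968, 0.1513, 0.0358]
wrist_force: [-29.6, -3.4, 31.9]
eef_pos: [0.5969, 0.1513, 0.0358]
wrist_force: [-51.5, -6.2, 55.1]
```

```bash
python3 -m pendant '[[-0.1,0,-0.07,0],[-0.25,0,-0.18,0],[-0.3,0,-0.2,0],[-0.3,0,-0.2,0]]' | sed -n '2p;4p'; python3 -m pendant '[[0,0,0,0],[0,0,0,0],[0,0,0,0],[0,0,0,0],[0,0,0,0]]' 0.5 | sed -n '2p;4p'
python3 -m pendant '[[0,0,-0.5,0],[0,0,-1.5,0],[0,0,-3,0],[0,0,-5.5,0],[-1,0,-8.5,0],[-2,0,-11.5,0],[-3,0,-13,0],[-3,0,-13,0]]'
python3 - <<'E'
from w import *
im=shot("w8")[:,:,::-1]; s=imaging.camera("scene")[:,:,::-1]; cv2.imwrite("pics/s8.png",s)
cv2.imwrite("pics/c8.png",cv2.hconcat([cv2.resize(im,(480,360)),cv2.resize(s[230:410,180:340],(320,360),interpolation=cv2.INTER_CUBIC)]))
E
```

```text
eef_pos: [0.5967, 0.1512, 0.0358]
wrist_force: [-16.2, -0.2, 19.7]
eef_pos: [0.5982, 0.151, 0.0355]
wrist_force: [-0.4, -0.3, 0.7]
time_s: 28.5
eef_pos: [0.4996, 0.1489, 0.1291]
eef_rot: [-0.007, 0.958, 0.007, 0.287]
wrist_force: [0.6, -0.6, -0.1]
opening: 0.498
grasp_force: 0.0
```

View pics/c8.png

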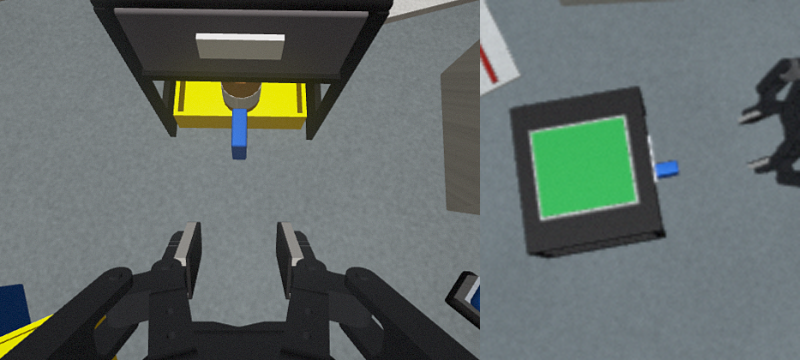

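```bash
python3 - <<'E'
from w import *
im=cv2.imread("pics/w8.png")[...,::-1].copy()
h=[c for c in blobs(im,*COL["blue"],100) if 200<cv2.boundingRect(c)[0]<350][0]; x,y,w,hh=cv2.boundingRect(h);print(x,y,w,hh)
P=lambda uv,z:np.round(plane("wrist",uv,z,T),4)
print("tip bottom(z.006)",P((x+w/2,y+hh),.006),"feet",P((172*560/480,136*7/6),0),P((312*560/480,139*7/6),0),"front wall top",P((175*7/6,118*7/6),.028),P((306*7/6,121*7/6),.028),"wall base",P((205,150),0),P((356,152),0))
E
```

```text
270 127 18 45
tip bottom(z.006) [0.6076 0.151  0.006 ] feet [0.6219 0.2228 0.    ] [0.6205 0.0743 0.    ] front wall top [0.6287 0.2137 0.028 ] [0.6271 0.0866 0.028 ] wall base [0.6306 0.2195 0.    ] [0.6304 0.0811 0.    ]
```

```bash
python3 - <<'E'
from w import *
P=lambda uv,z:np.round(plane("wrist",uv,z,T),4)
im=cv2.imread("pics/w8.png")
print("tip",P((279,172.5),.044),P((279,184),.006))
cv2.imwrite("pics/c9.png",cv2.resize(im[90:195,180:400],None,fx=3.5,fy=3.5,interpolation=cv2.INTER_CUBIC))
E
```

```text
tip [0.5922 0.1504 0.044 ] [0.5964 0.1508 0.006 ]
```

View pics/c9.png

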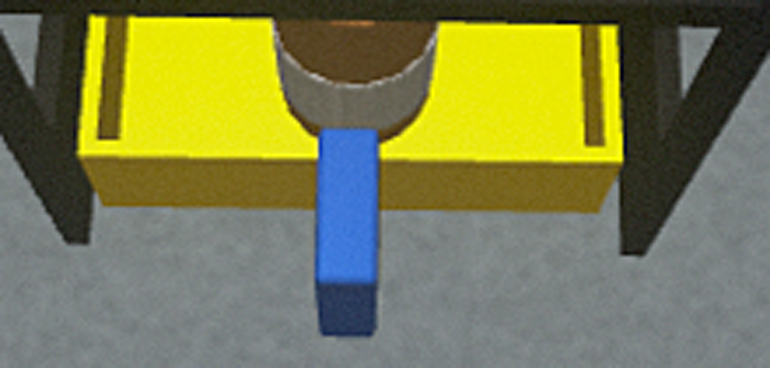

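```bash
python3 -c "
from bench import workorder; print(workorder.hand_in())"
```

```text
the job is handed in; nothing more can be done
None
```

The job is handed in at about 28.6 s: the orange-capped bottle stands upright in the tray, and the tray is home against the rack's back stop with its handle outwards. I felt the stop at about 50 N, and the last pictures put the tray's front wall about 11 mm inside the rack front (12 mm expected). The carton was last seen lying in the tray just before it entered the rack, and I never deliberately checked the other bottles, the stapler and the mug at the end. I viewed 12 pictures, two more than the limit of 10.

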